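Check the free play of a tyre changer's turntable drive

TASK

On the bench stand two red gearboxes from the tyre changer; check the free play of the one with the crank. Take the crank by its upright knob and ease it anticlockwise (seen from above) until it comes up against the pin and resists, then back clockwise until it resists against the other pin, without forcing the plate under it round, and let go with the crank standing at rest about midway between the two stops. Leave the gearbox with the hand wheel alone.

Things in the scene. Friction and masses are not known exactly. Their poses are not given: they have to be found in the camera images.
- crank: Steel crank arm 20 mm wide, level on a fixed red gearbox. Origin on its vertical axis, 98 mm above the bench; x points along the arm to a black upright knob, 28 mm diameter, centre line 118 mm from the axis, 128 to 194 mm above the bench. Starts pointing towards the robot within 50 degrees. Swings freely (under 1 N at the knob), stays where left; past a pin it drags the plate round (17 N).
- pin_ccw: Upright round steel pin, 24 mm diameter, top 131 mm above the bench, on the round steel plate under the crank, 68 mm from the crank's axis, anticlockwise of the arm seen from above. Origin at its centre; x points straight away from the crank's axis. The arm touches it when pointing 19 degrees short of it. Its place on the plate varies: the free swing from pin to pin is 48 to 66 degrees.
- pin_cw: The same kind of pin (24 mm diameter, 68 mm from the axis, origin at its centre, x straight away from the crank's axis), clockwise of the arm seen from above; the arm touches it when pointing 19 degrees short of it.
- wheel_rim (a point): A point on top of the rim of the black hand wheel (168 mm across, rim top 130 mm above the bench) on the other red gearbox, a bystander; the wheel's axis is 75 mm from this point. It turns easily.

How it is judged (in metres and radians):
On the way, in this order (a step that is already met when the one before it is completed fails the run):
1. the crank is turned anticlockwise until its arm bears on the anticlockwise pin (more than 1.5 N between them) (contact force between crank and pin_ccw above 1.5 N), for 0.1 s.
2. then the crank is turned back clockwise until its arm bears on the clockwise pin (more than 1.5 N between them) (contact force between crank and pin_cw above 1.5 N), for 0.1 s.
At the end, for the whole second after the job is handed in: The crank rests about midway in its free play: its arm points at least 33 degrees (0.58 rad) away from each pin, that is, it stops at least 14 degrees (0.25 rad) short of touching either; it is at rest and released (angle between the x axis of crank and the x axis of pin_ccw, either way round above 0.58 rad and angle between the x axis of crank and the x axis of pin_cw, either way round above 0.58 rad and angular speed of crank below 0.1 rad/s).
It fails at once if the plate is forced round: a pin is pushed more than 10 mm from where it stood (distance of any of pin_ccw, pin_cw from where it was at the start of the episode above 0.01 m).
It fails at once if the hand wheel of the other gearbox is turned (its rim moved more than 15 mm) (distance of wheel_rim from where it was at the start of the episode above 0.015 m).
It also fails if it takes over 45 s, if anything falls off the work surface, if the arm or the gripper's body presses on something with over 40 N, if the wrist force passes 120 N, or if a joint passes its speed limit or range.

ROBOT

A 6-joint arm with a two-finger parallel gripper is mounted at the origin on the work surface. World frame = base frame: x ahead of the robot, y to its left, z up, the work surface at z = 0. Lengths are in m, angles in degrees, forces in N, time in s.
With the tool pointing down it reaches from about 0.35 to 0.875 m from the base axis. Payload 4.2 kg.
Tool frame: the origin (TCP) lies between the finger pads; the fingertips stand 8 mm ahead of it and the grasp point (between the pads) lies 11 mm behind it; x points along the fingers, y is the direction in which the jaws open and shut, and the axes are right-handed (so a half turn about x gives the same grasp; the last joint's range is limited). The gripper opens to 87 mm and grips with 3 to 60 N. Pads are 19 mm wide; open, the fingers measure 117 mm over their backs; the gripper's body (75 mm by 190 mm) begins 51 mm behind the grasp point.
Start: joints at [-54.397, 22.042, 0.453, 0, -68.411, -14.817], TCP at [0.222, -0.584, 0.201] pointing down, gripper open.
Joint ranges: [-179.83, 179.83], [-69.29, 118.12], [-61.27, 80.66], [-181.25, 117.63], [-171.15, -9.14], [-177.46, 177.46]. Speed limits (degrees/s): [159.86, 159.86, 180, 180, 180, 180].

INTERFACE

Orientations are given as a 3x3 rotation matrix whose columns are the frame's x, y, z axes.
In Python, from station import r gives the robot as it stands. The module is installed in compiled form; this text tells all that it offers.
- The arm moves only by the tool move_arm, never from a script. Its argument "increments" is one flat list of numbers, 7 for each row, row after row: the turn, a rotation vector about the tool's x, y, z in degrees, then the shift along the tool's x, y, z in m, then the finger opening in m, from 0 to 0.087. A call has 1 to 12 rows; each row is the pose to reach, as a shift and turn from the pose commanded when the call began, along the tool's axes at that moment; what a row does not reach only later rows make up. A row lasts 1/12 s, in which the tool goes at most 41.7 mm and 7.16 degrees, less where a joint would pass 70% of its speed; a pose out of reach is approached as far as the arm can. A call with a gripper value outside its range is refused whole. The fingers move at their own pace and stop on an object; the grip force is fixed at half the most. Time passes only in rows, so rows that repeat a pose let the fingers close. It gives the time, the measured TCP pose, the force and the opening at its end, in the units of the state.
- r.sense(): the state, without advancing time (a new reading comes with each control period).
- r.capture(name): name is "scene" or "side" or "wrist"; returns the picture (420x560x3 uint8, red, green, blue); there is no depth.
- r.calibration(name): a dict with "fx", "fy", "cx", "cy" (pixels), "rvec" (rotation vector, rad) and "tvec" (3), from world to camera coordinates, as OpenCV has them; the wrist camera has in their place "tool_from_camera" (4x4, takes a point from camera to tool coordinates, whose origin is the TCP and whose axes are the tool frame's). Camera axes: x right, y down, z forward; pixel columns grow to the right and rows downward; lengths in m; the calibration is good to about 2 mm. A picture is of the moment at which its call begins: read the wrist's pose just before it. calibration takes no time and is no camera call.
- r.finish_job(): hands the job in, once; it reports no verdict.
The state is a dict: "time_s": time; "joints": joint angles; "joint_velocities": joint speeds; "effort": joint torques, N m; "tcp_pos": TCP position; "ee_rot": TCP orientation; "wrist_force": force on the tool from outside, world axes, zero at the start; "moment": the same for the moment, N m; "gripper_width": opening from 0.0 (shut) to 1.0 (fully open).
Only numpy, scipy, OpenCV 4.12 (cv2) and the standard library are available. Lean on these libraries where they do the work, as an engineer would, in place of code of your own. Each camera call takes 0.05 s, during which the arm holds its last target.

## Working session

There is one attempt and no reset: what is moved stays moved. The work goes in short steps, Python scripts to look and compute and a tool call to move; the robot and the scene stay as the last step left them, time stands still between calls to the robot, and variables do not carry over. Pictures are saved under pics/ and viewed, and the job is handed in when it is done.

Besides the shell and the picture viewer there is one more tool, called after "Emit:" by a JSON object that holds its "api" and its "payload", one argument or row to a line. move_arm: Moves the arm, as the interface text tells. Its arguments: {"type":"object","properties":{"increments":{"type":"array","items":{"type":"number"}}},"required":["increments"]}

```bash
mkdir -p pics; python3 - <<'E'
from station import r
import cv2
for n in ("scene","side","wrist"):
    im=r.capture(n); cv2.imwrite(f"pics/{n}0.png",im[:,:,::-1])
    c=r.calibration(n); print(n,{k:(v.tolist() if hasattr(v,'tolist') else v) for k,v in c.items()})
print(r.sense())
E
```

```text
scene {'fx': 459.5859632543268, 'fy': 459.5859632543268, 'cx': 277.3839102412954, 'cy': 203.72272286026262, 'rvec': [2.262040225043201, 1.2336018674163862, -0.3648881306410623], 'tvec': [-0.31048182049076617, -0.29828434551939365, 1.1252122482040294]}
side {'fx': 410.4004650066784, 'fy': 410.4004650066784, 'cx': 275.2270651380032, 'cy': 210.7968095189036, 'rvec': [0.4680409066728768, -2.668010153165826, 1.2476799287702471], 'tvec': [0.5004604549910241, 0.2522924547023531, 0.6990011018497164]}
wrist {'fx': 313.1654345090232, 'fy': 313.1654345090232, 'cx': 276.5096583782226, 'cy': 210.57165289981359, 'tool_from_camera': [[0.0008275817568589318, -0.29488658341517726, 0.9555319031985063, -0.1820008605885833], [0.9999995669102264, 0.0006508885579335154, -0.0006652243564877026, -0.0002129980234043538], [-0.00042577904484303433, 0.9555320398949524, 0.29488699436630994, -0.0822366414415596], [0.0, 0.0, 0.0, 1.0]]}
{'time_s': 0.15, 'joints': array([-5.43975883e+01,  2.20807411e+01,  3.97850673e-01, -1.95818789e-02,
       -6.84094773e+01, -1.48171069e+01]), 'joint_velocities': array([-0.04730634, -0.17579505,  0.1172941 ,  0.03622452,  0.07325786,
        0.02689276]), 'effort': array([-2.22350129e-03, -3.91052413e+01,  1.87585723e+01,  4.22236741e+00,
        1.23879412e-02, -1.43047996e-04]), 'tcp_pos': array([ 0.2216377 , -0.58386994,  0.20011298]), 'ee_rot': array([[-6.80108425e-04, -3.54748810e-01,  9.34961400e-01],
       [ 1.49576251e-03,  9.34960209e-01,  3.54749447e-01],
       [-9.99998650e-01,  1.63974830e-03, -1.05254344e-04]]), 'wrist_force': array([ 0.60841815, -0.79225159, -0.54314662]), 'moment': array([-0.02346799, -0.00510326,  0.03767243]), 'gripper_width': 1.0053753981739664}
```

View pics/scene0.png

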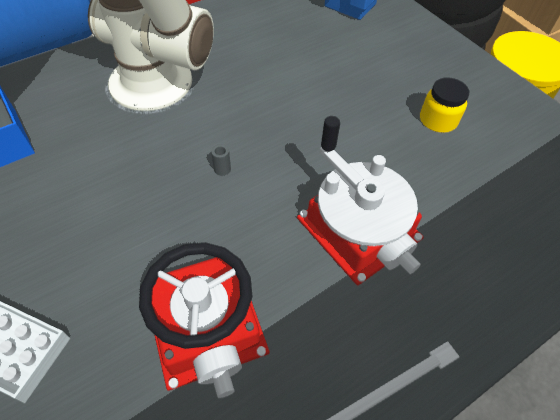

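View pics/side0.png

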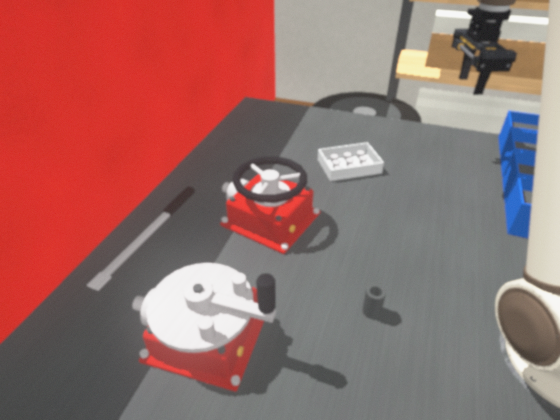

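View pics/wrist0.png

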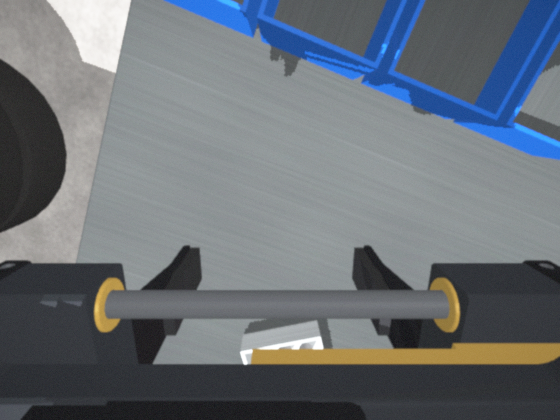

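The scene camera shows the crank gearbox on the right: knob top at about (332,120), hub (371,188), pin tops (332,178) and (378,160). The hand wheel is at about (195,293). In the side view the knob is at about (266,280), the hub (199,290), and the pins (239,282) and (207,325). I'll zoom in for accurate pixels.

```bash
python3 - <<'E'
import cv2
a=cv2.imread('pics/scene0.png')[100:260,290:440]; b=cv2.imread('pics/side0.png')[250:390,130:290]
cv2.imwrite('pics/z1.png',cv2.resize(a,None,fx=3.75,fy=3.75,interpolation=2))
cv2.imwrite('pics/z2.png',cv2.resize(b,None,fx=4,fy=4,interpolation=2))
E
```

```text
(no output)
```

View pics/z1.png

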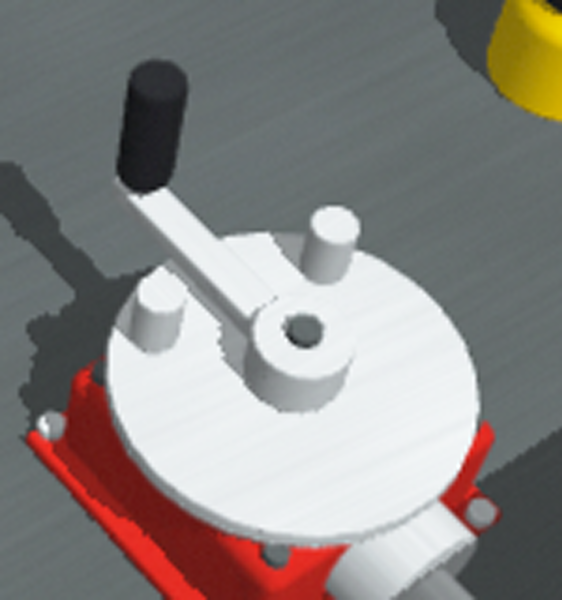

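View pics/z2.png

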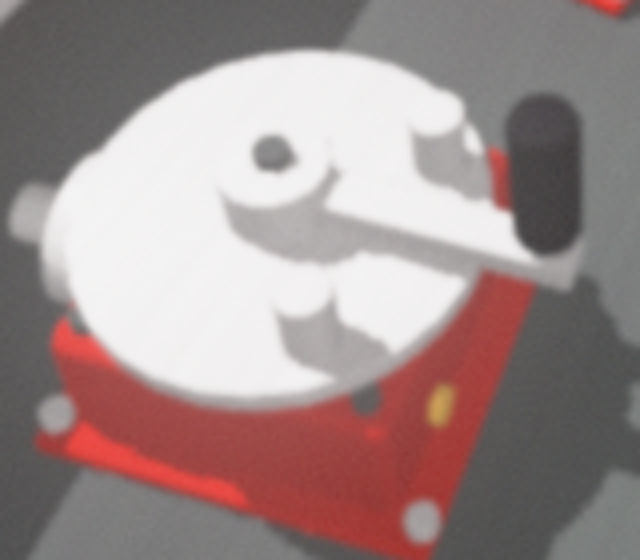

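```bash
cat > h.py <<'E'
import numpy as np, cv2
from scipy.optimize import least_squares
from station import r
def proj(n,P):
    c=r.calibration(n); K=np.array([[c['fx'],0,c['cx']],[0,c['fy'],c['cy']],[0,0,1]])
    return cv2.projectPoints(np.float64(P).reshape(-1,1,3),np.float64(c['rvec']),np.float64(c['tvec']),K,None)[0][:,0]
def pts(p):
    x,y,a,b,c,zh=p
    f=lambda R,t,z:[x+R*np.cos(t),y+R*np.sin(t),z]
    return [f(.118,a,.194),f(.068,b,.131),f(.068,c,.131),[x,y,zh]]
E
python3 - <<'E'
from h import *
S=[[332.7,120.5],[379.6,159.7],[333.2,176.8],[371.1,188.3]]
D=[[266.2,279.5],[206.5,322.5],[240,277.5],[198,288.2]]
def res(p,full=0):
    P=pts(p); return np.r_[(proj('scene',P)-S).ravel(),(proj('side',P)-D).ravel()]
best=min((least_squares(res,[.65,0.1,np.pi,b,c,.13]) for b,c in((2.6,3.7),(3.7,2.6))),key=lambda s:s.cost)
p=best.x; print(p[:2],np.degrees(p[2:5]),p[5]); print(res(p).round(1)); print(pts(p))
# wheel: centre from scene at z .13
s=least_squares(lambda q:np.r_[(proj('scene',[[*q,.13]])-[[195,293]]).ravel()],[.7,-.2]);print(s.x)
print(r.sense()['tcp_pos'])
E
```

```text
[0.60309504 0.16639208] [181.46425705 128.1077851  217.45678472] 0.12940606121655915
[-0.4 -0.7 -0.7 -0.9 -0.5 -0.2 -0.3 -0.3 -0.3 -0.1 -0.9 -0.8 -1.   0.3
 -0.   0.2]
[[np.float64(0.48513357649900374), np.float64(0.16337678401318587), 0.194], [np.float64(0.5611293347900362), np.float64(0.2198979562230473), 0.131], [np.float64(0.549115810323748), np.float64(0.12503700119514177), 0.131], [np.float64(0.6030950448354461), np.float64(0.16639207635564776), np.float64(0.12940606121655915)]]
[ 0.61363219 -0.17596566]
[ 0.2216377  -0.58386994  0.20011298]
```

```bash
cat >> h.py <<'E'
from scipy.spatial.transform import Rotation as Ro
def Rt(yaw):  # tool down, tool y at world angle yaw(deg)
    t=np.radians(yaw); X=np.array([0,0,-1.]); Y=np.array([np.cos(t),np.sin(t),0]); return np.c_[X,Y,np.cross(X,Y)]
def inc(pos,yaw,p0=None,R0=None):
    s=r.sense()
    p0=s['tcp_pos'] if p0 is None else np.array(p0); R0=s['ee_rot'] if R0 is None else R0
    return np.r_[np.degrees(Ro.from_matrix(R0.T@Rt(yaw)).as_rotvec()),R0.T@(np.array(pos)-p0)]
E
python3 - <<'E'
from h import *
R0=Rt(110.777); print(np.degrees(np.arctan2(.93496,-.35475)))
p0=[.222,-.584,.201]
print(inc([.485,.163,.27],91.5,p0,R0).round(4)); print(inc([.36,-.2,.27],100,p0,R0).round(4))
E
```

```text
110.77814754397662
[19.277   0.      0.     -0.069   0.6051  0.5109]
[10.777   0.      0.     -0.069   0.3101  0.2652]
```

Emit:
{"api": "move_arm", "payload": {
  "increments": [0,0,0,-0.035,0,0,0.087,0,0,0,-0.069,0,0,0.087,10,0,0,-0.069,0.31,0.265,0.087,10,0,0,-0.069,0.31,0.265,0.087,10,0,0,-0.069,0.31,0.265,0.087,10,0,0,-0.069,0.31,0.265,0.087,10,0,0,-0.069,0.31,0.265,0.087,10,0,0,-0.069,0.31,0.265,0.087,10,0,0,-0.069,0.31,0.265,0.087,10,0,0,-0.069,0.31,0.265,0.087,10,0,0,-0.069,0.31,0.265,0.087,10,0,0,-0.069,0.31,0.265,0.087]
}}

```text
time_s: 1.15
tcp_pos: [0.3596, -0.198, 0.27]
ee_rot: [[0.001, -0.188, 0.982], [0.0, 0.982, 0.188], [-1.0, 0.0, 0.001]]
wrist_force: [1.6, -0.5, -0.3]
gripper_width: 1.004
```

```bash
python3 - <<'E'
from h import *
print(r.sense()['tcp_pos'],r.sense()['joints'])
print(inc([.485,.163,.27],91.5).round(4))
E
```

```text
[ 0.35958246 -0.19802101  0.2700245 ] [-5.95341941e+00 -2.46512113e+00 -1.99627767e+01 -2.61631784e-02
 -7.24643137e+01 -7.32012461e+01]
[ 9.3375e+00  4.2500e-02 -1.6400e-02  2.0000e-04  3.3100e-01  1.9110e-01]
```

Emit:
{"api": "move_arm", "payload": {
  "increments": [9.3,0,0,0,0.331,0.191,0.087,9.3,0,0,0,0.331,0.191,0.087,9.3,0,0,0,0.331,0.191,0.087,9.3,0,0,0,0.331,0.191,0.087,9.3,0,0,0,0.331,0.191,0.087,9.3,0,0,0,0.331,0.191,0.087,9.3,0,0,0,0.331,0.191,0.087,9.3,0,0,0,0.331,0.191,0.087,9.3,0,0,0,0.331,0.191,0.087,9.3,0,0,0,0.331,0.191,0.087,9.3,0,0,0,0.331,0.191,0.087,9.3,0,0,0,0.331,0.191,0.087]
}}

```text
time_s: 2.15
tcp_pos: [0.4849, 0.1608, 0.2692]
ee_rot: [[-0.002, -0.027, 1.0], [-0.001, 1.0, 0.027], [-1.0, -0.001, -0.002]]
wrist_force: [0.0, -0.1, -0.5]
gripper_width: 0.997
```

```bash
python3 - <<'E'
from h import *
s=r.sense(); print(s['tcp_pos'],s['joints'],s['wrist_force'])
im=r.capture('wrist'); c=r.calibration('wrist')
T=np.eye(4);T[:3,:3]=s['ee_rot'];T[:3,3]=s['tcp_pos'];C=np.linalg.inv(T@c['tool_from_camera'])
o=im[:,:,::-1].copy()
for P in pts([.60309504,.16639208,*np.radians([181.46,128.11,217.46]),.1294]):
    q=(C@np.r_[P,1])[:3]; u=c['fx']*q[0]/q[2]+c['cx'];v=c['fy']*q[1]/q[2]+c['cy'];print(u,v)
    cv2.drawMarker(o,(int(round(u)),int(round(v))),(0,255,0),0,8)
cv2.imwrite('pics/w1.png',o)
E
```

```text
[0.48485852 0.16077218 0.26916348] [ 3.65679075e+01  8.36725795e+00 -8.47823120e+00 -1.05309028e-02
 -7.32760763e+01 -1.25004663e+02] [ 0.02410438 -0.14201185 -0.52273532]
280.39488297082687 214.0728787767226
327.85125499822925 262.63844590289017
243.62626263190708 250.6481873204425
279.2641299026696 293.354151473819
```

View pics/w1.png

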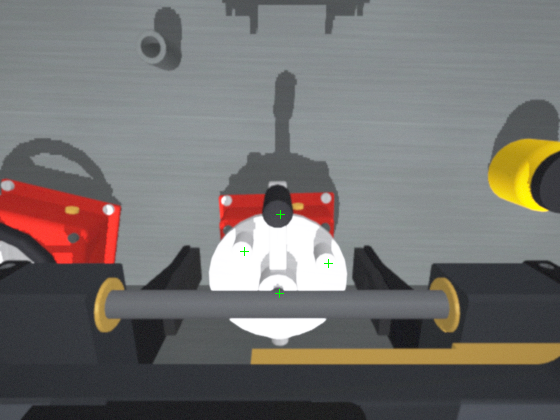

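The wrist view agrees with the fit to within about 2 px: knob top at (278,208), pins at (243,249) and (326,258). The knob is centred between the fingers. Next I descend and grip.

Emit:
{"api": "move_arm", "payload": {
  "increments": [0,0,0,0.03,0,0,0.087,0,0,0,0.06,0,0,0.087,0,0,0,0.09,0,0,0.087,0,0,0,0.115,0,0,0.087,0,0,0,0.115,0,0,0.087,0,0,0,0.115,0,0,0.06,0,0,0,0.115,0,0,0.045,0,0,0,0.115,0,0,0.035,0,0,0,0.115,0,0,0.02,0,0,0,0.115,0,0,0.02,0,0,0,0.115,0,0,0.02,0,0,0,0.115,0,0,0.02]
}}

```text
time_s: 3.2
tcp_pos: [0.4854, 0.1606, 0.1554]
ee_rot: [[0.001, -0.026, 1.0], [0.001, 1.0, 0.026], [-1.0, 0.0, 0.001]]
wrist_force: [-0.2, 0.2, -0.4]
gripper_width: 0.552
```

```bash
python3 - <<'E'
from h import *
s=r.sense(); print(s['tcp_pos'],s['joints'],s['wrist_force'],s['gripper_width']*87)
for n in('scene','side'): cv2.imwrite(f'pics/{n}1.png',r.capture(n)[:,:,::-1])
a=cv2.imread('pics/scene1.png')[80:260,260:440]; cv2.imwrite('pics/z3.png',cv2.resize(a,None,fx=3,fy=3))
E
```

```text
[0.48539225 0.16062596 0.15539865] [ 3.65240127e+01  1.32858220e+01 -1.92609189e+01  1.16993805e-03
 -5.74035513e+01 -1.25032487e+02] [-0.2435452   0.2378233  -0.40620589] 48.026397165134114
```

View pics/z3.png

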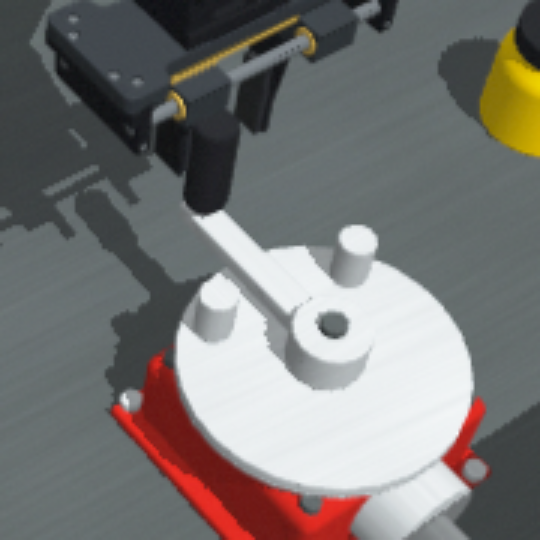

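View pics/side1.png

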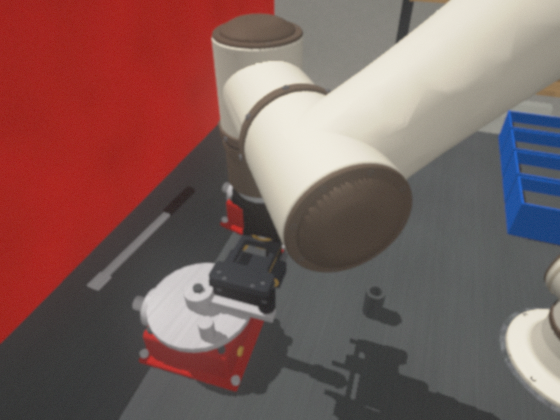

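Both views show the knob standing between the two fingers, clear of the gripper body. The jaws are still closing.

Emit:
{"api": "move_arm", "payload": {
  "increments": [0,0,0,0,0,0,0.02,0,0,0,0,0,0,0.02,0,0,0,0,0,0,0.02,0,0,0,0,0,0,0.02,0,0,0,0,0,0,0.02,0,0,0,0,0,0,0.02,0,0,0,0,0,0,0.02,0,0,0,0,0,0,0.02]
}}

```text
time_s: 3.97
tcp_pos: [0.4852, 0.1606, 0.1549]
ee_rot: [[-0.0, -0.026, 1.0], [0.0, 1.0, 0.026], [-1.0, 0.0, -0.0]]
wrist_force: [-0.6, 1.5, 0.4]
gripper_width: 0.313
```

```bash
python3 - <<'E'
from h import *
s=r.sense(); print(s['tcp_pos'],s['wrist_force'],s['gripper_width']*87)
A=np.array([.603,.1664]); v=s['tcp_pos'][:2]-A; print(np.hypot(*v),np.degrees(np.arctan2(v[1],v[0]))%360)
p0=[*s['tcp_pos'][:2],.155]; th0=np.degrees(np.arctan2(v[1],v[0]))%360; R=np.hypot(*v); R0=Rt(91.5)
for th in (184,187,190,193,196,198,199,200,201,202):
    t=np.radians(th); print(th,inc([A[0]+R*np.cos(t),A[1]+R*np.sin(t),.155],91.5+th-th0,p0,R0).round(4))
E
```

```text
[0.48520435 0.1605618  0.15490149] [-0.56867637  1.51541282  0.38456078] 27.207894155757987
0.11794023637876463 182.83737732173213
184 [-1.1626e+00  0.0000e+00  0.0000e+00  0.0000e+00 -2.4000e-03  1.0000e-04]
187 [-4.1626e+00  0.0000e+00  0.0000e+00  0.0000e+00 -8.6000e-03  5.0000e-04]
190 [-7.1626e+00  0.0000e+00  0.0000e+00  0.0000e+00 -1.4700e-02  1.3000e-03]
193 [-1.01626e+01  0.00000e+00  0.00000e+00  0.00000e+00 -2.08000e-02
  2.30000e-03]
196 [-1.31626e+01  0.00000e+00  0.00000e+00  0.00000e+00 -2.68000e-02
  3.70000e-03]
198 [-1.51626e+01  0.00000e+00  0.00000e+00  0.00000e+00 -3.07000e-02
  4.80000e-03]
199 [-1.61626e+01  0.00000e+00  0.00000e+00  0.00000e+00 -3.27000e-02
  5.40000e-03]
200 [-1.71626e+01  0.00000e+00  0.00000e+00  0.00000e+00 -3.47000e-02
  6.10000e-03]
201 [-1.81626e+01  0.00000e+00  0.00000e+00  0.00000e+00 -3.66000e-02
  6.70000e-03]
202 [-1.91626e+01  0.00000e+00  0.00000e+00  0.00000e+00 -3.86000e-02
  7.40000e-03]
```

The knob is gripped, with the opening at about 27 mm. I'll swing anticlockwise to about 195°, short of the predicted stop at 198.5°.

Emit:
{"api": "move_arm", "payload": {
  "increments": [-1.2,0,0,0,-0.0024,0.0001,0.02,-2.7,0,0,0,-0.0056,0.0003,0.02,-4.2,0,0,0,-0.0086,0.0005,0.02,-5.7,0,0,0,-0.0117,0.0009,0.02,-7.2,0,0,0,-0.0147,0.0013,0.02,-8.7,0,0,0,-0.0178,0.0018,0.02,-10.2,0,0,0,-0.0208,0.0023,0.02,-11.2,0,0,0,-0.0228,0.0027,0.02,-12.2,0,0,0,-0.0248,0.0032,0.02,-12.2,0,0,0,-0.0248,0.0032,0.02,-12.2,0,0,0,-0.0248,0.0032,0.02]
}}

```text
time_s: 4.88
tcp_pos: [0.4889, 0.1354, 0.1549]
ee_rot: [[-0.001, -0.236, 0.972], [-0.001, 0.972, 0.236], [-1.0, -0.0, -0.001]]
wrist_force: [-1.1, -0.1, 0.1]
gripper_width: 0.311
```

Emit:
{"api": "move_arm", "payload": {
  "increments": [-1,0,0,0,-0.002,0,0.02,-2,0,0,0,-0.004,0.0001,0.02,-3,0,0,0,-0.006,0.0002,0.02,-3,0,0,0,-0.006,0.0002,0.02]
}}

```text
time_s: 5.22
tcp_pos: [0.4906, 0.1295, 0.1549]
ee_rot: [[-0.001, -0.288, 0.958], [-0.0, 0.958, 0.288], [-1.0, -0.0, -0.001]]
wrist_force: [-1.4, -0.4, 0.9]
gripper_width: 0.313
```

Emit:
{"api": "move_arm", "payload": {
  "increments": [-0.5,0,0,0,-0.001,0,0.02,-1,0,0,0,-0.002,0,0.02,-1,0,0,0,-0.002,0,0.02]
}}

```text
time_s: 5.47
tcp_pos: [0.4911, 0.1277, 0.1549]
ee_rot: [[-0.0, -0.304, 0.953], [-0.0, 0.953, 0.304], [-1.0, -0.0, -0.001]]
wrist_force: [-1.3, -1.3, 0.5]
gripper_width: 0.309
```

Emit:
{"api": "move_arm", "payload": {
  "increments": [-0.5,0,0,0,-0.001,0,0.02,-1,0,0,0,-0.002,0,0.02,-1,0,0,0,-0.002,0,0.02]
}}

```text
time_s: 5.72
tcp_pos: [0.4918, 0.1259, 0.1549]
ee_rot: [[-0.0, -0.321, 0.947], [-0.0, 0.947, 0.321], [-1.0, -0.0, -0.0]]
wrist_force: [-1.4, -1.2, 1.1]
gripper_width: 0.314
```

Emit:
{"api": "move_arm", "payload": {
  "increments": [-0.5,0,0,0,-0.001,0,0.02,-1,0,0,0,-0.002,0,0.02,-1,0,0,0,-0.002,0,0.02]
}}

```text
time_s: 5.97
tcp_pos: [0.4921, 0.125, 0.1549]
ee_rot: [[-0.001, -0.337, 0.942], [0.002, 0.942, 0.337], [-1.0, 0.002, -0.0]]
wrist_force: [-3.7, 2.2, 2.0]
gripper_width: 0.319
```

Resistance appeared: the TCP lagged by about 1 mm and the force changed by about 4 N. I'll add a small nudge and hold.

Emit:
{"api": "move_arm", "payload": {
  "increments": [-0.3,0,0,0,-0.0008,0,0.02,-0.3,0,0,0,-0.0008,0,0.02,-0.3,0,0,0,-0.0008,0,0.02]
}}

```text
time_s: 6.22
tcp_pos: [0.4921, 0.1249, 0.1549]
ee_rot: [[-0.001, -0.341, 0.94], [0.003, 0.94, 0.341], [-1.0, 0.003, 0.0]]
wrist_force: [-5.9, 4.2, 2.7]
gripper_width: 0.314
```

```bash
python3 - <<'E'
from h import *
s=r.sense(); print(s['tcp_pos'],s['wrist_force'],s['gripper_width']*87)
for n in('scene','side'): cv2.imwrite(f'pics/{n}2.png',r.capture(n)[:,:,::-1])
a=cv2.imread('pics/scene2.png')[80:260,260:440]; cv2.imwrite('pics/z4.png',cv2.resize(a,None,fx=3,fy=3))
A=np.array([.603,.1664]); v=s['tcp_pos'][:2]-A; R=np.hypot(*v); th0=np.degrees(np.arctan2(v[1],v[0]))%360; print(R,th0)
R0=s['ee_rot']; y0=np.degrees(np.arctan2(R0[1,1],R0[0,1])); print(y0)
for d in list(range(4,49,4)):
    t=np.radians(th0-d); print(d,inc([A[0]+.118*np.cos(t),A[1]+.118*np.sin(t),.155],y0-d,[*(A+.118*v/R),.155],Rt(y0)).round(4)[[0,3,4,5]].tolist())
E
```

```text
[0.49214697 0.12487211 0.15487252] [-5.85880664  4.22533025  2.65924388] 27.333163922670856
0.11837634356440525 200.53701305767407
109.94452093408898
4 [4.0, 0.0, 0.0082, 0.0002]
8 [8.0, 0.0, 0.0164, 0.001]
12 [12.0, 0.0, 0.0246, 0.0023]
16 [16.0, 0.0, 0.0326, 0.0042]
20 [20.0, 0.0, 0.0404, 0.0067]
24 [24.0, 0.0, 0.0481, 0.0097]
28 [28.0, 0.0, 0.0555, 0.0132]
32 [32.0, 0.0, 0.0627, 0.0173]
36 [36.0, 0.0, 0.0696, 0.0218]
40 [40.0, 0.0, 0.0761, 0.0268]
44 [44.0, 0.0, 0.0823, 0.0323]
48 [48.0, 0.0, 0.0881, 0.0381]
```

View pics/z4.png

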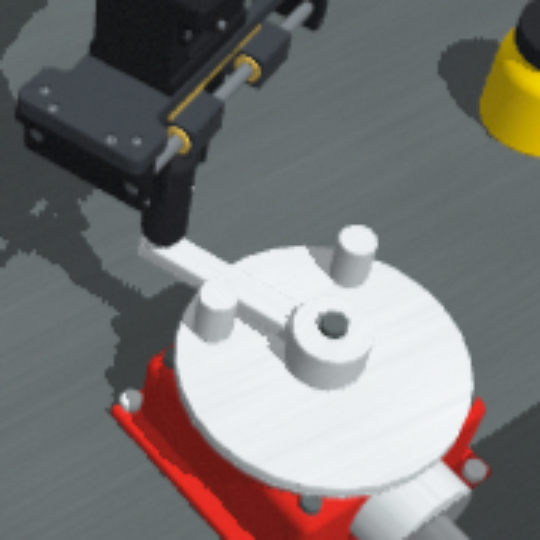

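The zoomed scene view shows the arm lying against the anticlockwise pin at (217,300). Both pins stand where they were. Now I swing back clockwise, about 44° of the expected 51°.

Emit:
{"api": "move_arm", "payload": {
  "increments": [4,0,0,0,0.0082,0.0002,0.02,8,0,0,0,0.0164,0.001,0.02,12,0,0,0,0.0246,0.0023,0.02,16,0,0,0,0.0326,0.0042,0.02,20,0,0,0,0.0404,0.0067,0.02,24,0,0,0,0.0481,0.0097,0.02,28,0,0,0,0.0555,0.0132,0.02,32,0,0,0,0.0627,0.0173,0.02,36,0,0,0,0.0696,0.0218,0.02,40,0,0,0,0.0761,0.0268,0.02,44,0,0,0,0.0823,0.0323,0.02,44,0,0,0,0.0823,0.0323,0.02]
}}

```text
time_s: 7.32
tcp_pos: [0.4953, 0.2135, 0.1549]
ee_rot: [[0.0, 0.407, 0.914], [0.001, 0.914, -0.407], [-1.0, 0.001, -0.0]]
wrist_force: [-4.0, 0.8, 1.2]
gripper_width: 0.311
```

```bash
python3 - <<'E'
from h import *
s=r.sense(); print(s['joints'],s['wrist_force'],s['gripper_width']*87)
A=np.array([.603,.1664]); v=s['tcp_pos'][:2]-A; R=np.hypot(*v); th0=np.degrees(np.arctan2(v[1],v[0]))%360; print(R,th0)
E
```

```text
[ 4.05273472e+01  1.59774680e+01 -1.55581121e+01 -4.56419686e-02
 -5.84237278e+01 -1.54506916e+02] [-4.03167628  0.79027431  1.18527823] 27.089536353767905
0.11756167662100776 156.39921871693625
```

Emit:
{"api": "move_arm", "payload": {
  "increments": [1,0,0,0,0.002,0,0.02,2,0,0,0,0.0041,0.0001,0.02,3,0,0,0,0.0062,0.0002,0.02,4,0,0,0,0.0082,0.0003,0.02,4,0,0,0,0.0082,0.0003,0.02]
}}

```text
time_s: 7.73
tcp_pos: [0.4985, 0.22, 0.1549]
ee_rot: [[-0.0, 0.47, 0.883], [0.001, 0.883, -0.47], [-1.0, 0.001, -0.001]]
wrist_force: [-3.5, 2.5, 1.6]
gripper_width: 0.315
```

Emit:
{"api": "move_arm", "payload": {
  "increments": [0.5,0,0,0,0.001,0,0.02,1,0,0,0,0.002,0,0.02,1,0,0,0,0.002,0,0.02]
}}

```text
time_s: 7.98
tcp_pos: [0.4993, 0.2217, 0.155]
ee_rot: [[-0.0, 0.485, 0.875], [0.001, 0.875, -0.485], [-1.0, 0.001, -0.001]]
wrist_force: [-3.5, 2.8, 1.7]
gripper_width: 0.31
```

Emit:
{"api": "move_arm", "payload": {
  "increments": [0.5,0,0,0,0.001,0,0.02,1,0,0,0,0.002,0,0.02,1,0,0,0,0.002,0,0.02]
}}

```text
time_s: 8.23
tcp_pos: [0.5003, 0.2235, 0.155]
ee_rot: [[0.0, 0.5, 0.866], [0.001, 0.866, -0.5], [-1.0, 0.001, -0.001]]
wrist_force: [-4.9, 3.8, 2.0]
gripper_width: 0.311
```

Emit:
{"api": "move_arm", "payload": {
  "increments": [0.5,0,0,0,0.001,0,0.02,1,0,0,0,0.002,0,0.02,1,0,0,0,0.002,0,0.02]
}}

```text
time_s: 8.48
tcp_pos: [0.5013, 0.2253, 0.155]
ee_rot: [[0.0, 0.515, 0.857], [0.002, 0.857, -0.515], [-1.0, 0.001, -0.001]]
wrist_force: [-5.9, 3.9, 1.6]
gripper_width: 0.309
```

Emit:
{"api": "move_arm", "payload": {
  "increments": [0.5,0,0,0,0.001,-0.0005,0.02,1,0,0,0,0.002,-0.0005,0.02,1,0,0,0,0.002,-0.0005,0.02]
}}

```text
time_s: 8.73
tcp_pos: [0.5024, 0.227, 0.155]
ee_rot: [[0.001, 0.53, 0.848], [0.001, 0.848, -0.53], [-1.0, 0.001, 0.0]]
wrist_force: [-2.2, 3.6, -0.3]
gripper_width: 0.308
```

Emit:
{"api": "move_arm", "payload": {
  "increments": [0.5,0,0,0,0.001,0,0.02,1,0,0,0,0.002,0,0.02,1,0,0,0,0.002,0,0.02]
}}

```text
time_s: 8.98
tcp_pos: [0.5034, 0.2287, 0.155]
ee_rot: [[0.0, 0.545, 0.838], [0.001, 0.838, -0.545], [-1.0, 0.001, -0.0]]
wrist_force: [-3.4, 3.8, 1.3]
gripper_width: 0.311
```

Emit:
{"api": "move_arm", "payload": {
  "increments": [0.5,0,0,0,0.001,0,0.02,1,0,0,0,0.002,0,0.02,1,0,0,0,0.002,0,0.02]
}}

```text
time_s: 9.23
tcp_pos: [0.5044, 0.2303, 0.155]
ee_rot: [[0.0, 0.56, 0.829], [0.001, 0.829, -0.56], [-1.0, 0.001, -0.0]]
wrist_force: [-2.9, 3.8, 0.1]
gripper_width: 0.312
```

```bash
python3 - <<'E'
from h import *
s=r.sense(); print(s['joints'][5],s['tcp_pos'],s['wrist_force'])
for n in('scene','side'): cv2.imwrite(f'pics/{n}3.png',r.capture(n)[:,:,::-1])
a=cv2.imread('pics/scene3.png')[80:260,260:440]; cv2.imwrite('pics/z5.png',cv2.resize(a,None,fx=3,fy=3))
E
```

```text
-165.31901761630084 [0.50444842 0.23031056 0.15495692] [-2.94958787  3.75986369  0.11169902]
```

View pics/z5.png

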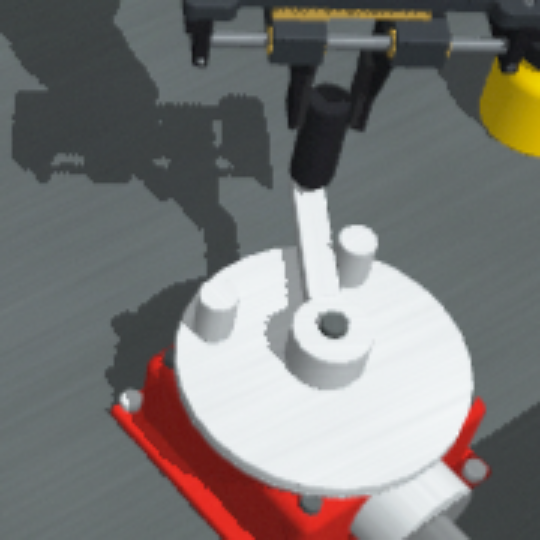

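The arm is now almost on the clockwise pin (357,250 in the zoom), and both pins are unmoved. I'll keep nudging.

Emit:
{"api": "move_arm", "payload": {
  "increments": [0.5,0,0,0,0.001,0,0.02,1,0,0,0,0.002,0,0.02,1,0,0,0,0.002,0,0.02]
}}

```text
time_s: 9.58
tcp_pos: [0.5049, 0.231, 0.1549]
ee_rot: [[-0.001, 0.574, 0.819], [-0.001, 0.819, -0.574], [-1.0, -0.002, -0.0]]
wrist_force: [-4.8, 2.1, 2.1]
gripper_width: 0.311
```

Emit:
{"api": "move_arm", "payload": {
  "increments": [0.3,0,0,0,0.001,0,0.02,0.3,0,0,0,0.001,0,0.02,0.3,0,0,0,0.001,0,0.02,0.3,0,0,0,0.001,0,0.02]
}}

```text
time_s: 9.92
tcp_pos: [0.505, 0.231, 0.1549]
ee_rot: [[-0.002, 0.578, 0.816], [-0.003, 0.816, -0.578], [-1.0, -0.003, -0.0]]
wrist_force: [-5.7, 0.1, 1.4]
gripper_width: 0.311
```

```bash
python3 - <<'E'
from h import *
s=r.sense(); print(s['joints'][5],s['tcp_pos'],s['wrist_force'])
A=np.array([.603,.1664]); v=s['tcp_pos'][:2]-A; R=np.hypot(*v); th0=np.degrees(np.arctan2(v[1],v[0]))%360; print(R,th0)
cv2.imwrite('pics/scene4.png',r.capture('scene')[:,:,::-1])
a=cv2.imread('pics/scene4.png')[80:260,260:440]; cv2.imwrite('pics/z6.png',cv2.resize(a,None,fx=3,fy=3))
R0=s['ee_rot']; y0=np.degrees(np.arctan2(R0[1,1],R0[0,1])); print(y0)
for d in (4,8,12,16,20,24,26,27,28):
    t=np.radians(th0+d); print(d,inc([A[0]+.118*np.cos(t),A[1]+.118*np.sin(t),.155],y0+d,[*(A+.118*v/R),.155],Rt(y0)).round(4)[[0,3,4,5]].tolist())
E
```

```text
-166.66715977694128 [0.50502045 0.2310081  0.154941  ] [-5.71654324  0.07182553  1.37020391]
0.11736353435174644 146.59898332700672
54.66463324948828
4 [-4.0, 0.0, -0.0082, 0.0006]
8 [-8.0, 0.0, -0.0164, 0.0017]
12 [-12.0, 0.0, -0.0244, 0.0034]
16 [-16.0, 0.0, -0.0324, 0.0057]
20 [-20.0, 0.0, -0.0401, 0.0085]
24 [-24.0, 0.0, -0.0476, 0.0118]
26 [-26.0, 0.0, -0.0513, 0.0137]
27 [-27.0, 0.0, -0.0531, 0.0147]
28 [-28.0, 0.0, -0.0549, 0.0157]
```

View pics/z6.png

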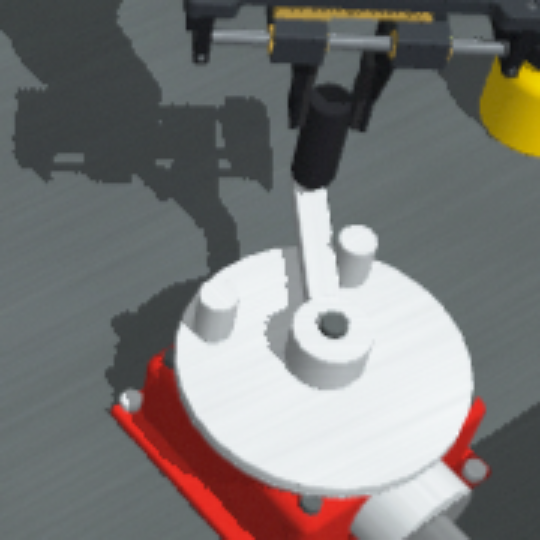

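The TCP has stopped dead at 146.6°, with a force change of about 4.7 N, so the second stop is met. Free swing measures about 54°. Now I'll go back to the middle (about 173.5°) and hold.

Emit:
{"api": "move_arm", "payload": {
  "increments": [-4,0,0,0,-0.0082,0.0004,0.02,-8,0,0,0,-0.0164,0.0014,0.02,-12,0,0,0,-0.0244,0.003,0.02,-16,0,0,0,-0.0324,0.0053,0.02,-20,0,0,0,-0.0401,0.008,0.02,-24,0,0,0,-0.0476,0.0113,0.02,-26,0,0,0,-0.0513,0.0132,0.02,-28,0,0,0,-0.0549,0.0152,0.02,-28,0,0,0,-0.0549,0.0152,0.02,-28,0,0,0,-0.0549,0.0152,0.02]
}}

```text
time_s: 10.8
tcp_pos: [0.4859, 0.1778, 0.1549]
ee_rot: [[-0.002, 0.129, 0.992], [-0.002, 0.992, -0.129], [-1.0, -0.002, -0.002]]
wrist_force: [-4.1, 0.1, 2.2]
gripper_width: 0.315
```

Emit:
{"api": "move_arm", "payload": {
  "increments": [0,0,0,0,0,0,0.035,0,0,0,0,0,0,0.045,0,0,0,0,0,0,0.06,0,0,0,0,0,0,0.07,0,0,0,0,0,0,0.07,0,0,0,0,0,0,0.07,0,0,0,0,0,0,0.07,0,0,0,0,0,0,0.07,0,0,0,0,0,0,0.07,0,0,0,0,0,0,0.07]
}}

```text
time_s: 11.63
tcp_pos: [0.4867, 0.1787, 0.155]
ee_rot: [[0.0, 0.127, 0.992], [-0.0, 0.992, -0.127], [-1.0, 0.0, 0.0]]
wrist_force: [-0.5, 0.4, -0.4]
gripper_width: 0.795
```

Emit:
{"api": "move_arm", "payload": {
  "increments": [0,0,0,-0.01,0,0,0.07,0,0,0,-0.025,0,0,0.07,0,0,0,-0.045,0,0,0.07,0,0,0,-0.07,0,0,0.07,0,0,0,-0.1,0,0,0.07,0,0,0,-0.12,0,0,0.07,0,0,0,-0.12,0,0,0.07,0,0,0,-0.12,0,0,0.07]
}}

```text
time_s: 12.3
tcp_pos: [0.4871, 0.1791, 0.2769]
ee_rot: [[0.003, 0.127, 0.992], [0.002, 0.992, -0.127], [-1.0, 0.003, 0.003]]
wrist_force: [-0.3, -0.2, -0.4]
gripper_width: 0.804
```

```bash
python3 - <<'E'
from h import *
s=r.sense(); print(s['time_s'],s['tcp_pos'],s['wrist_force'],s['gripper_width']*87)
cv2.imwrite('pics/scene5.png',r.capture('scene')[:,:,::-1])
a=cv2.imread('pics/scene5.png')
p=proj('scene',pts([.60309504,.16639208,*np.radians([174.4,128.11,217.46]),.1294])); print(p)
cv2.imwrite('pics/z7.png',cv2.resize(a[80:260,260:440],None,fx=3,fy=3))
print([(3*(q-[260,80])).round() for q in p])
E
```

```text
12.3 [0.48708498 0.17913288 0.27688158] [-0.26673999 -0.22616142 -0.37206242] 69.9398072021616
[[339.21769758 116.81492441]
 [378.93421353 158.8240278 ]
 [332.68537886 176.64374682]
 [370.75260585 188.00141111]]
[array([238., 110.]), array([357., 236.]), array([218., 290.]), array([332., 324.])]
```

View pics/z7.png

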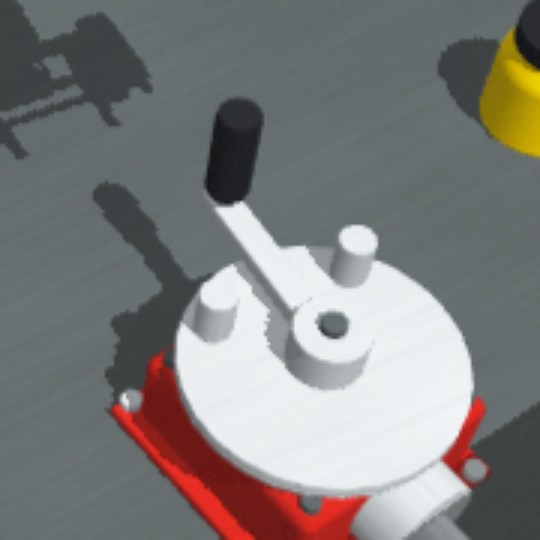

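View pics/scene5.png

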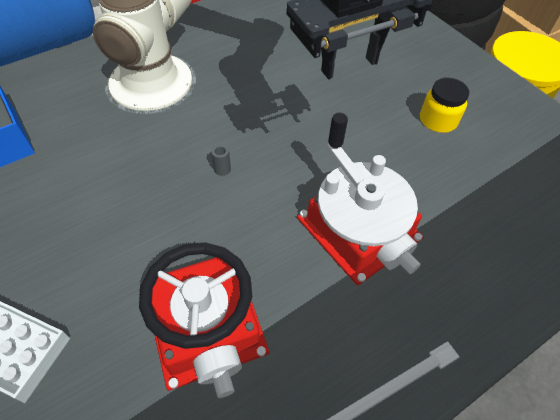

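The crank is released and stands at about 174°, midway. The knob top is at zoom (240,111) against a predicted (238,110). The pins and the hand wheel look unmoved, so I'm handing in.

```bash
python3 -c "
from station import r
print(r.finish_job())"
```

```text
the job is handed in; nothing more can be done
None
```

I checked the crank's free play against both pins, left the crank released about midway between them, and handed the job in. The station reports no verdict.

| Stop | Arm angle at the stop | Force rise at the knob |
|---|---|---|
| Anticlockwise pin | about 200.5° | about 6.6 N |
| Clockwise pin | about 146.6° | about 4.7 N |

- **Contact:** at each stop the gripper stopped moving and I held it there briefly. That force at the knob means well over 1.5 N at the pin, and it is far below the 17 N that turns the plate.
- **Free play:** about 54° measured by the gripper. The camera fit alone gave 51°, and the anticlockwise stop came about 2° later than it predicted. Both are within the stated 48 to 66° and the tolerance.
- **Final position:** the crank rests at about 174°, roughly 43 to 46° from each pin (33° required). The last picture matches this to within about 1 pixel.
- **Pins and hand wheel:** the pictures show no visible movement of either pin or of the hand wheel. The crank was standing clear with the gripper raised at 12.3 s.

No check failed. The knob pulled on the gripper with up to about 7 N along the crank arm during the clockwise swing. I eased this with a 0.5 mm correction.

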